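# Fit the second U-bolt on a vacuum filtration manifold

### The arm

A 7-joint arm with a two-finger parallel gripper is mounted at the origin on the work surface. World frame = base frame: x ahead of the robot, y to its left, z up, the work surface at z = 0. Lengths are in m, angles in rad, forces in N, time in s.
With the tool pointing down it reaches from about 0.35 to 0.9 m from the base axis. Payload 19.9 kg.
Tool frame: the origin (TCP) lies at the very end of the fingers, on their centre line; the grasp point (between the pads) lies behind it (grip_depth is the z of the grasp point in the tool frame, in m); z points along the fingers, y is the direction in which the jaws open and shut (so a half turn about z gives the same grasp; the last joint's range is limited). The gripper opens to 94 mm and grips with 3 to 60 N. Pads are 16 mm wide; open, the fingers measure 119 mm over their backs; the gripper's body (75 mm by 177 mm) begins 78 mm behind the grasp point.
Start: joints at [1.238, 0.417, -0.01, 1.614, 0.005, 1.111, -0.053], TCP at [0.179, -0.599, 0.205] pointing down, gripper open.
Joint ranges: [-2.81, 2.81], [-0.39, 2.02], [-1.27, 1.25], [0.06, 2.57], [-1.19, 4.33], [0.19, 2], [-2.82, 2.82]. Speed limits (rad/s): [1.89, 1.89, 2.39, 2.39, 3.01, 3.01, 3.01].

### API

Orientations are given as a unit quaternion [x, y, z, w].
In Python, from cell import * gives the robot as it stands.
- The arm moves only by the tool servo_tool, never from a script. Its argument "increments" is a list of rows, each an object with "twist": the turn, a rotation vector about the tool's x, y, z in degrees, a list of three; "delta_pos": the shift along the tool's x, y, z in m, a list of three; "hand": the opening, from 0 (shut) to 1 (fully open). In form: [{"twist": [wx, wy, wz], "delta_pos": [tx, ty, tz], "hand": hand}, ...]. A call has 1 to 5 rows; each row is the pose to reach, as a shift and turn from the pose measured when the call began, along the tool's axes at that moment; what a row does not reach only later rows make up. A row lasts 1/8 s, in which the tool goes at most 62.5 mm and 10.7 degrees, less where a joint would pass 70% of its speed; a pose out of reach is approached as far as the arm can. A call with a gripper value outside its range is refused whole. The fingers move at their own pace and stop on an object; the grip force is fixed at half the most. Time passes only in rows, so rows that repeat a pose let the fingers close. It gives the time, the measured TCP pose, the force and the opening at its end, in the units of the state.
- sense(): the state, without advancing time (a new reading comes with each control period).
- read_camera(name): name is "side" or "top" or "wrist"; returns a dict with "pixels" (384x512x3 uint8, red, green, blue), "mtx" (3x3 intrinsics, pixels), "D" ([k1, k2, p1, p2, k3] as OpenCV has them; the pictures are not rectified), "R" (3x3) and "t" (3): a world point X has camera coordinates R X + t. Camera axes: x right, y down, z forward; pixel columns grow to the right and rows downward; lengths in m; the calibration is good to about 2 mm. A picture is of the moment at which its call begins. There is no depth.
- sign_off(): hands the job in, once; it reports no verdict.
The state is a dict: "time_s": time; "joint_pos": joint angles; "joint_velocities": joint speeds; "joint_torque": joint torques, N m; "eef_pos": TCP position; "tool_rot": TCP orientation; "contact_force": force on the tool from outside, world axes, zero at the start; "ft_torque": the same for the moment, N m; "width": finger opening in m.
Only numpy, scipy, OpenCV 4.12 (cv2) and the standard library are available. Lean on these libraries where they do the work, as an engineer would, in place of code of your own. Each camera call takes 0.05 s, during which the arm holds its last target. There are 200 camera calls.

### The job

The vacuum manifold lies in its two stand brackets, but only one of them has its U-bolt. Take the U-bolt standing in the yellow tube rack and lower it, without dropping it, over the pipe at the empty bracket, with one leg on each side of the pipe and both legs down through the bracket's two holes, until its bow rests on the pipe and it is ready for the nuts. Let go of it and leave everything else on the bench where it is.

Things in the scene. Friction and masses are not known exactly. Their poses are not given: they have to be found in the camera images.
- ubolt: the U-bolt to fit: bright stainless bar 8 mm thick bent to a U, 56 mm wide outside, 40 mm inside, 107 mm long, 90 g; stands bow up in two holes of the yellow rack. Origin: centre of the half-round bow, midway between the legs, 28 mm below the bow's top, 79 mm above the leg ends. x from leg to leg (at +-24 mm), y square to the U, z up to the bow. Same either way round; legs straight below the origin
- tip_a (a point): centre of the end of the U-bolt's leg at its x = -24 mm; the last 6 mm of each leg taper to 5 mm thick
- tip_b (a point): centre of the end of the U-bolt's other leg, at its x = +24 mm
- bracket: the empty stand bracket, fixed, at either end of the manifold: aluminium channel 100 mm (x) by 46 mm (y), level top plate 5 mm thick, upper face 80 mm above the bench, feet to x = +-75 mm; a black cradle 32 mm wide on it carries the pipe. Origin: on the bench under the plate's middle; x from hole to hole, square to the pipe, y along the pipe, z up. With the bow on the pipe the U-bolt's origin is at z = 114 mm
- hole_a (a point): centre of the bracket's hole at x = -24 mm, y = 0, on the plate's upper face; round, 13 mm, right through the plate; the leg ends come 45 mm below this face when the bow rests on the pipe
- hole_b (a point): centre of the bracket's other hole, at x = +24 mm, y = 0, on the plate's upper face; round, 13 mm
- bracket_fitted: the other stand bracket, the same but with its U-bolt already on and nuts below the plate; fixed, same origin and axes. It is 250 mm from the empty one along the pipe.
- manifold: the vacuum manifold, fixed: stainless pipe 34 mm thick, axis 117 mm above the bench, from y = -167 to +195 mm, lying in brackets at y = +-125 mm. Two ports with blue-lever valves and reddish stoppers stand on it at y = +-45 mm, tops 181 mm above the bench. Origin: on the bench under the middle between the ports; y along the pipe, z up
- rack: the yellow tube rack, fixed: 156 by 92 mm, 50 mm high, with rows of holes and six white-capped tubes at two corners, caps 5 mm above the top. The U-bolt stands in two holes 11 mm wide and 40 mm deep, at x = +-24 mm, y = 0. Origin: on the bench under its centre; x along its long side, z up
- small_ubolt: a smaller U-bolt, 38 mm wide and 69 mm long, 8 mm bar, lying flat on the bench; not for this pipe, leave it. Origin at the centre of its bow, on the bench
- spanner: a steel spanner 150 mm long lying on the bench; leave it. Origin under its middle
- nut_dish: a white dish 84 mm across and 16 mm high with nuts and washers; leave it. Origin under its centre
- reagent_bottle: a glass bottle with blue cap, 78 mm across, 170 mm high; leave it. Origin under its centre
- flask: a conical glass flask 84 mm across, 114 mm high; leave it. Origin under its centre
Mind the look-alikes: they are no part of the job. Leave any purple or turquoise look-alike of the bracket alone. Leave any green look-alike of the ubolt alone.

How it is judged:
By the outcome, as a careful person would: the job done as asked, in the order asked, and still so for the second after the job is handed in, with the robot touching nothing.
It also fails if it takes over 50 s, if anything falls off the work surface, if the arm or the gripper's body presses on something with over 40 N, if the wrist force passes 120 N, or if a joint passes its speed limit or range.

## Working session

There is one attempt and no reset: what is moved stays moved. The work goes in short steps, Python scripts to look and compute and a tool call to move; the robot and the scene stay as the last step left them, time stands still between calls to the robot, and variables do not carry over. Pictures are saved under pics/ and viewed, about 8 in all and at most 12, crops included, and the job is handed in when it is done.

Besides the shell and the picture viewer there is one more tool, called after "Emit:" in YAML: its name, and indented under it one key for each argument. servo_tool: Moves the arm, as the interface text tells. Its arguments: {"type":"object","properties":{"increments":{"type":"array","items":{"type":"object","properties":{"twist":{"type":"array","items":{"type":"number"}},"delta_pos":{"type":"array","items":{"type":"number"}},"hand":{"type":"number"}}}}},"required":["increments"]}

```bash
mkdir -p pics; ls
python3 - <<'E'
from cell import *
import cv2
s=sense();print(s)
for n in("top","side","wrist"):
    c=read_camera(n);cv2.imwrite(f"pics/{n}0.png",cv2.cvtColor(c["pixels"],cv2.COLOR_RGB2BGR))
    print(n,c["mtx"],c["D"],c["R"],c["t"])
    import pickle;pickle.dump(c,open(f"{n}0.pkl","wb"))
E
```

```text
pics
{'time_s': 0.0, 'joint_pos': array([ 1.23849661,  0.41794687, -0.01032803,  1.61416727,  0.00470528,
        1.11067018, -0.05300009]), 'joint_velocities': array([ 0.00058738, -0.00111412, -0.00013631, -0.000398  , -0.000426  ,
        0.00147268, -0.0002946 ]), 'joint_torque': array([-1.35140868e-03, -8.51257610e+01,  6.38033040e-01, -4.26000166e+01,
       -4.88573348e-02,  1.86630199e-02,  1.45227318e-05]), 'eef_pos': array([ 0.17909563, -0.59840951,  0.20484498]), 'tool_rot': array([ 9.89445465e-01,  1.44904558e-01, -1.25628988e-04, -5.70180932e-04]), 'contact_force': array([-0.28865946,  0.65582521,  0.21061165]), 'ft_torque': array([0.0033483 , 0.00452849, 0.02184877]), 'width': 0.09406510576539616}
top [[354.81858249   0.         255.87737109]
 [  0.         354.81858249 193.36407615]
 [  0.           0.           1.        ]] [-0.10326605  0.          0.          0.          0.        ] [[ 0.00472514 -0.99997213  0.00577999]
 [-0.98884789 -0.00553282 -0.14882621]
 [ 0.14885405 -0.00501231 -0.98884647]] [-0.03334321  0.49341696  0.97755654]
side [[482.85308507   0.         258.81246621]
 [  0.         482.85308507 187.09104102]
 [  0.           0.           1.        ]] [-0.02164518  0.          0.          0.          0.        ] [[-0.98636765 -0.16454104 -0.00225946]
 [-0.08462423  0.51897372 -0.85059098]
 [ 0.14112973 -0.83880422 -0.52582305]] [0.48498752 0.10856179 1.21545716]
wrist [[336.33916524   0.         253.70514942]
 [  0.         336.33916524 194.64524787]
 [  0.           0.           1.        ]] [0.02368247 0.         0.         0.         0.        ] [[ 0.28665424 -0.95803284 -0.00155412]
 [-0.92434993 -0.27700158  0.26238774]
 [-0.25180656 -0.07377801 -0.96496127]] [-0.6231952  -0.02783851  0.39111692]
```

View pics/top0.png

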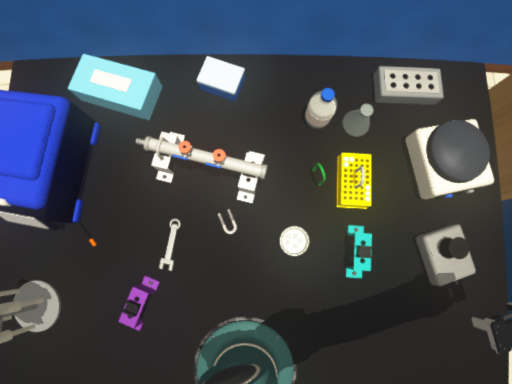

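View pics/side0.png

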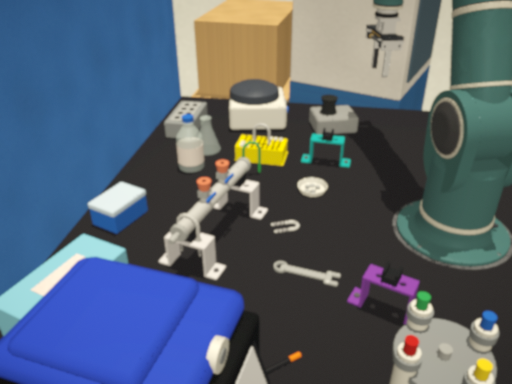

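The top view shows the manifold from (140,141) to (265,172), with brackets at about (168,157) and (250,177). The yellow rack is at (355,181). Look-alikes are a green U-bolt at (319,174), a turquoise bracket at (360,252) and a purple one at (138,303). I'll enlarge to see which bracket is the empty one and to confirm the U-bolt.

Run:
```python
import cv2,numpy as np
t=cv2.imread("pics/top0.png");s=cv2.imread("pics/side0.png")
R=lambda i,x0,x1,y0,y1,w,h:cv2.resize(i[y0:y1,x0:x1],(w,h),interpolation=cv2.INTER_CUBIC)
a=np.hstack([R(t,130,280,120,210,500,300),R(t,325,385,140,215,240,300)])
b=np.hstack([R(s,155,275,150,285,267,300),R(s,225,300,115,175,375,300),np.zeros((300,98,3),np.uint8)])
cv2.imwrite("pics/crop1.png",np.vstack([a,b]))
```

```text
(no output)
```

View pics/crop1.png

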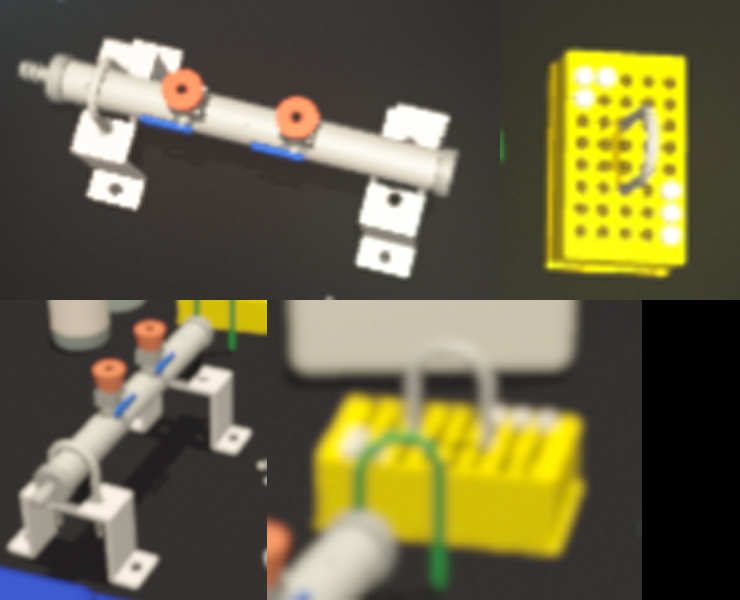

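The crops show the left bracket (168,157) already has its bow over the pipe. The right one, (250,177), has bare holes, so it's the empty bracket. It is white and on the manifold, unlike the purple and turquoise ones. The bright U-bolt stands in the rack with legs at about (355,170) and (355,187). The green U-bolt is separate and the small one lies flat. Next are coarse positions.

```bash
cat > h.py <<'E'
import cv2,numpy as np,pickle
def ray(c,uv):
    n=cv2.undistortPoints(np.array(uv,float).reshape(-1,1,2),c["mtx"],c["D"]).reshape(-1,2)
    d=np.c_[n,np.ones(len(n))]@c["R"]; return -c["R"].T@c["t"],d/np.linalg.norm(d,axis=1)[:,None]
def plane(c,uv,z):
    o,d=ray(c,uv); return o+d*((z-o[2])/d[:,2])[:,None]
def tri(c1,u1,c2,u2):
    P=lambda c:np.c_[c["R"],c["t"]]; n=lambda c,u:cv2.undistortPoints(np.array(u,float).reshape(-1,1,2),c["mtx"],c["D"]).reshape(-1,2).T
    X=cv2.triangulatePoints(P(c1),P(c2),n(c1,u1),n(c2,u2));return (X[:3]/X[3]).T
def proj(c,X): return cv2.projectPoints(np.array(X,float).reshape(-1,3),cv2.Rodrigues(c["R"])[0],c["t"],c["mtx"],c["D"])[0].reshape(-1,2)
def blobs(c,lo,hi,box,amin=10):
    hsv=cv2.cvtColor(c["pixels"],cv2.COLOR_RGB2HSV);m=cv2.inRange(hsv,lo,hi)
    k=np.zeros_like(m);x0,x1,y0,y1=box;k[y0:y1,x0:x1]=m[y0:y1,x0:x1]
    n,l,s,ce=cv2.connectedComponentsWithStats(k);return [(s[i,4],ce[i]) for i in range(1,n) if s[i,4]>=amin],k
E
python3 - <<'E'
from h import *
import cell
print([n for n in dir(cell) if not n.startswith('_')], getattr(cell,'grip_depth',None))
t,s=[pickle.load(open(n+"0.pkl","rb")) for n in("top","side")]
bt,_=blobs(t,(0,100,90),(15,255,255),(130,280,120,210));bs,_=blobs(s,(0,100,90),(15,255,255),(155,275,150,285))
print(bt,bs)
ut=sorted([b[1] for b in bt],key=lambda p:p[0]);us=sorted([b[1] for b in bs],key=lambda p:-p[1])
X=tri(t,ut,s,us);print("stoppers",X,np.linalg.norm(X[0]-X[1]))
d=X[1]-X[0];d[2]=0;d/=np.linalg.norm(d);print("pipe dir deg",np.degrees(np.arctan2(d[1],d[0])))
M=(X[0]+X[1])/2;print("bracket est",M+d*.125)
print("holes plane80",plane(t,[[248.5,180],[252.4,162.6]],.08))
b,m=blobs(t,(22,150,100),(35,255,255),(325,385,140,215),1)
r=cv2.minAreaRect(cv2.findNonZero(m));print(r);print("rack corners z50",plane(t,cv2.boxPoints(r),.05))
print("legs z50",plane(t,[[325+125/4-.5,140+120/4],[325+126/4,140+188/4]],.05))
E
```

```text
['Unreachable', 'grip_depth', 'read_camera', 'sense', 'sign_off'] -0.0188
[(np.int32(135), array([184.62962963, 146.51111111])), (np.int32(144), array([218.81944444, 154.48611111]))] [(np.int32(184), array([221.93478261, 164.67934783])), (np.int32(208), array([203.70673077, 182.80769231]))]
stoppers [[0.59180426 0.15108793 0.17239884]
 [0.5707471  0.06358934 0.17277276]] 0.08999748585273777
pipe dir deg -103.53132778323081
bracket est [ 0.55202856 -0.01419164  0.1725858 ]
holes plane80 [[ 0.52420019 -0.01009634  0.08      ]
 [ 0.57339426 -0.02052174  0.08      ]]
((353.5, 180.5), (57.0, 35.0), 90.0)
rack corners z50 [[ 0.61409248 -0.26224742  0.05      ]
 [ 0.61547392 -0.36583349  0.05      ]
 [ 0.44853462 -0.35802557  0.05      ]
 [ 0.4482566  -0.25713204  0.05      ]]
legs z50 [[ 0.56130808 -0.31814605  0.05      ]
 [ 0.51163855 -0.31833898  0.05      ]]
```

The stoppers are 90.0 mm apart, as specified. The bracket estimate agrees two ways at about (0.55, -0.015), and the leg spacing of 50 mm is plausible. I'm moving above the rack for a close look.

Emit:
servo_tool:
  increments:
    - {"delta_pos": [0.03, -0.01, -0.05], "twist": [0, 0, -6], "hand": 1}
    - {"delta_pos": [0.08, -0.031, -0.06], "twist": [0, 0, -15], "hand": 1}
    - {"delta_pos": [0.13, -0.052, -0.06], "twist": [0, 0, -24], "hand": 1}
    - {"delta_pos": [0.18, -0.073, -0.06], "twist": [0, 0, -33], "hand": 1}
    - {"delta_pos": [0.23, -0.092, -0.06], "twist": [0, 0, -42], "hand": 1}

```text
time_s: 0.78
eef_pos: [0.3742, -0.4431, 0.2651]
tool_rot: [0.871, 0.492, 0.0, -0.0]
contact_force: [-0.1, -1.4, -0.8]
width: 0.094
```

Emit:
servo_tool:
  increments:
    - {"delta_pos": [0.048, 0.018, 0], "twist": [0, 0, -8], "hand": 1}
    - {"delta_pos": [0.096, 0.037, 0], "twist": [0, 0, -16], "hand": 1}
    - {"delta_pos": [0.144, 0.056, 0], "twist": [0, 0, -24], "hand": 1}
    - {"delta_pos": [0.19, 0.074, 0], "twist": [0, 0, -31.1], "hand": 1}
    - {"delta_pos": [0.19, 0.074, 0], "twist": [0, 0, -31.1], "hand": 1}

```text
time_s: 1.4
eef_pos: [0.5381, -0.315, 0.2646]
tool_rot: [0.704, 0.71, 0.001, -0.001]
contact_force: [0.2, 0.1, -0.1]
width: 0.0941
```

Run:
```python
from cell import *
from h import *
print(sense()["eef_pos"],sense()["tool_rot"])
for n in("top","side","wrist"):
    c=read_camera(n);pickle.dump(c,open(n+"1.pkl","wb"));print(-c["R"].T@c["t"])
    i=cv2.cvtColor(c["pixels"],cv2.COLOR_RGB2BGR);cv2.imwrite(f"pics/{n}1.png",i)
X=np.array([[.561,-.318,.05],[.512,-.318,.05]]);print(proj(c,X))
cv2.imwrite("pics/w1.png",cv2.resize(i,(800,600),interpolation=cv2.INTER_CUBIC))
```

```text
[ 0.53808647 -0.31498945  0.26464123] [ 0.70423968  0.70996107  0.0009462  -0.00093003]
[ 0.34255862 -0.02571248  1.04027944]
[0.31602582 1.04299023 0.73255288]
[ 0.53448338 -0.24143976  0.44362749]
[[276.13639713 170.24676837]
 [234.92090324 170.22185504]]
```

View pics/w1.png

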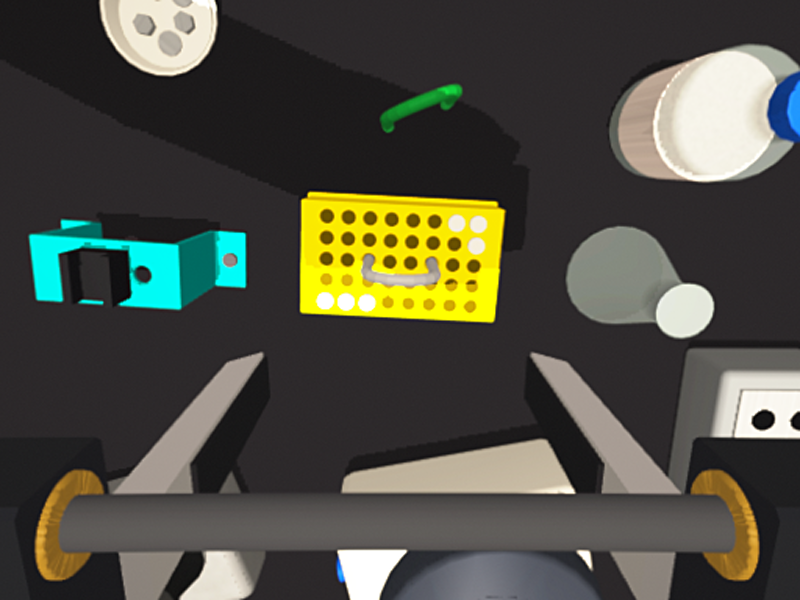

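The wrist view shows the bright U-bolt with its legs at (370,262) and (432,262) in the 800-px picture. That matches the top-view estimate. The rack is turned a couple of degrees, so I'll refine with the hole grid and the bow.

Run:
```python
from h import *
c=pickle.load(open("wrist1.pkl","rb"))
b,_=blobs(c,(0,0,0),(180,255,110),(195,316,130,200),12)
b=[x for x in b if x[0]<90]
P=plane(c,[x[1] for x in b],.05)
for x,p in zip(b,P):print(x[0],x[1].round(1),p.round(4))
b,m=blobs(c,(0,0,90),(180,70,255),(228,284,158,186),10);print(b)
ys,xs=np.nonzero(m)
for x in range(228,284,3):
    v=ys[xs==x]; 
    if len(v):print(x,v.min(),v.max(),end=' | ')
```

```text
43 [208.9 138. ] [ 0.4824 -0.2801  0.05  ]
43 [222.8 138.6] [ 0.4985 -0.2807  0.05  ]
43 [236.6 139.2] [ 0.5145 -0.2815  0.05  ]
41 [250.2 140. ] [ 0.5303 -0.2824  0.05  ]
41 [264.  140.8] [ 0.5463 -0.2832  0.05  ]
42 [277.8 141.4] [ 0.5623 -0.284   0.05  ]
41 [208.9 151.7] [ 0.4818 -0.296   0.05  ]
41 [222.4 152.5] [ 0.4976 -0.2969  0.05  ]
42 [236.  153.1] [ 0.5135 -0.2976  0.05  ]
39 [249.7 153.9] [ 0.5296 -0.2985  0.05  ]
41 [263.1 154.5] [ 0.5454 -0.2992  0.05  ]
42 [276.8 155.1] [ 0.5615 -0.2999  0.05  ]
41 [290.4 156. ] [ 0.5775 -0.3009  0.05  ]
42 [208.6 165.1] [ 0.481  -0.3119  0.05  ]
41 [222.  165.8] [ 0.4968 -0.3126  0.05  ]
40 [248.9 167.2] [ 0.5287 -0.3143  0.05  ]
41 [262.4 168. ] [ 0.5447 -0.3153  0.05  ]
38 [289.3 169.2] [ 0.5766 -0.3167  0.05  ]
40 [302.8 169.9] [ 0.5927 -0.3176  0.05  ]
[(np.int32(447), array([255.97091723, 175.52796421]))]
231 172 174 | 234 163 178 | 237 163 179 | 240 174 180 | 243 175 180 | 246 175 181 | 249 176 182 | 252 176 182 | 255 176 182 | 258 176 182 | 261 176 182 | 264 176 182 | 267 176 182 | 270 176 181 | 273 166 181 | 276 165 181 | 279 169 179 |
```

The hole grid has 16 mm pitch, 8 columns and 5 rows. Its centre is (0.5368, -0.3148) with yaw -2.9°, and the legs sit 3 pitches (48 mm) apart, as they should. I'll descend so the pads meet the legs at z≈84 mm.

Emit:
servo_tool:
  increments:
    - {"delta_pos": [0, -0.0013, 0.05], "twist": [0, 0, 3.4], "hand": 1}
    - {"delta_pos": [0, -0.0013, 0.1], "twist": [0, 0, 3.4], "hand": 1}
    - {"delta_pos": [0, -0.0013, 0.15], "twist": [0, 0, 3.4], "hand": 1}
    - {"delta_pos": [0, -0.0013, 0.19], "twist": [0, 0, 3.4], "hand": 1}
    - {"delta_pos": [0, -0.0013, 0.2], "twist": [0, 0, 3.4], "hand": 1}

```text
time_s: 2.17
eef_pos: [0.5313, -0.3197, 0.0628]
tool_rot: [0.729, 0.685, -0.001, -0.002]
contact_force: [-0.2, -1.2, -0.3]
width: 0.0939
```

Run:
```python
from cell import *
from h import *
print(sense()["eef_pos"],sense()["tool_rot"])
c=read_camera("wrist")
i=cv2.cvtColor(c["pixels"],cv2.COLOR_RGB2BGR)
cv2.imwrite("pics/w2.png",cv2.resize(i,(800,600),interpolation=cv2.INTER_CUBIC))
a=np.radians(-2.9);O=np.array([.5368,-.3148,.089]);d=np.array([np.cos(a),np.sin(a),0])
print(proj(c,[O+[0,0,.024],O-.024*d,O+.024*d,O-.024*d-[0,0,.039]])*800/512)
```

```text
[ 0.53130772 -0.31969962  0.06283311] [ 0.72879     0.68473311 -0.00093128 -0.00219988]
[[418.32430952 435.19401935]
 [339.65414563 397.75154131]
 [491.6495471  396.408955  ]
 [350.54611952 354.21736081]]
```

View pics/w2.png

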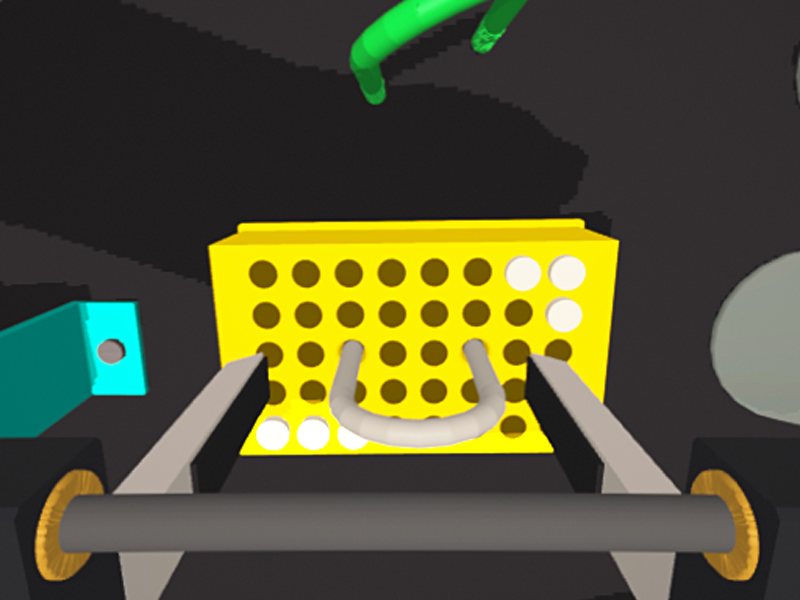

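The view confirms the fingers straddle the bright U-bolt, with its bow at (418,435), as projected. The TCP has settled about 7 mm off, so I'll write a helper for exact increments and correct it.

```bash
cat >> h.py <<'E'
def goto(s,p,jaw):
    "tool-frame increments to TCP p, pointing down, tool y at angle jaw (deg, world)"
    from scipy.spatial.transform import Rotation as Ro
    r=Ro.from_quat(s["tool_rot"]);a=np.radians(jaw);y=np.array([np.cos(a),np.sin(a),0]);z=np.array([0,0,-1.])
    T=Ro.from_matrix(np.c_[np.cross(y,z),y,z])
    print("pos",s["eef_pos"].round(4),"F",s["contact_force"].round(1),"w",round(s["width"],4))
    print("delta",r.inv().apply(np.array(p)-s["eef_pos"]).round(4),"twist",np.degrees((r.inv()*T).as_rotvec()).round(2))
E
python3 -c "
from cell import *
from h import *
goto(sense(),[.5368,-.3148,.065],-2.9)"
```

```text
pos [ 0.5319 -0.3197  0.0633] F [-0.4  0.3 -1.6] w 0.0943
delta [ 0.0052  0.0046 -0.0018] twist [-0.2  -0.08 -0.65]
```

Emit:
servo_tool:
  increments:
    - {"delta_pos": [0.0052, 0.0046, -0.0018], "twist": [-0.2, -0.1, -0.65], "hand": 1}
    - {"delta_pos": [0.0052, 0.0046, -0.0018], "twist": [-0.2, -0.1, -0.65], "hand": 1}

```text
time_s: 2.48
eef_pos: [0.538, -0.3148, 0.0668]
tool_rot: [0.725, 0.689, 0.0, 0.001]
contact_force: [1.0, 0.3, 0.3]
width: 0.094
```

```bash
python3 -c "
from cell import *
from h import *
goto(sense(),[.5368,-.3148,.065],-2.9)"
```

```text
pos [ 0.538  -0.3148  0.0668] F [1.  0.3 0.3] w 0.094
delta [-0.0001 -0.0012  0.0018] twist [0.13 0.08 0.04]
```

Emit:
servo_tool:
  increments:
    - {"delta_pos": [0, -0.0012, 0.0015], "twist": [0, 0, 0], "hand": 0.7}
    - {"delta_pos": [0, -0.0012, 0.0015], "twist": [0, 0, 0], "hand": 0.62}
    - {"delta_pos": [0, -0.0012, 0.0015], "twist": [0, 0, 0], "hand": 0.4}
    - {"delta_pos": [0, -0.0012, 0.0015], "twist": [0, 0, 0], "hand": 0.4}
    - {"delta_pos": [0, -0.0012, 0.0015], "twist": [0, 0, 0], "hand": 0.4}

```text
time_s: 3.1
eef_pos: [0.5368, -0.3147, 0.0653]
tool_rot: [0.724, 0.689, 0.0, 0.001]
contact_force: [0.6, -0.4, 1.4]
width: 0.0552
```

```bash
python3 -c "
from cell import *
from h import *
goto(sense(),[.5368,-.3148,.215],-2.9)"
```

```text
pos [ 0.5368 -0.3147  0.0653] F [ 0.6 -0.4  1.4] w 0.0552
delta [-0.0003  0.0003 -0.1497] twist [0.13 0.08 0.05]
```

Gripped: the width is 55 mm against 56 expected. Lifting.

Emit:
servo_tool:
  increments:
    - {"delta_pos": [0, 0, -0.02], "twist": [0, 0, 0], "hand": 0.3}
    - {"delta_pos": [0, 0, -0.05], "twist": [0, 0, 0], "hand": 0.3}
    - {"delta_pos": [0, 0, -0.085], "twist": [0, 0, 0], "hand": 0.3}
    - {"delta_pos": [0, 0, -0.12], "twist": [0, 0, 0], "hand": 0.3}
    - {"delta_pos": [0, 0, -0.15], "twist": [0, 0, 0], "hand": 0.3}

```text
time_s: 3.72
eef_pos: [0.5365, -0.3144, 0.2182]
tool_rot: [0.724, 0.689, 0.0, 0.002]
contact_force: [0.2, -0.4, -1.1]
width: 0.0549
```

```bash
python3 -c "
from cell import *
from h import *
goto(sense(),[.551,-.015,.215],-13.3)"
```

```text
pos [ 0.5365 -0.3144  0.2182] F [ 0.2 -0.4 -1.1] w 0.0549
delta [ 0.2997 -0.0004  0.0026] twist [ 0.21  0.1  10.45]
```

Lift succeeded; the load is about 1 N. I'm moving to a standoff short of the bracket to measure the holes up close.

Emit:
servo_tool:
  increments:
    - {"delta_pos": [0.03, 0, 0.001], "twist": [0.1, 0, 2], "hand": 0.3}
    - {"delta_pos": [0.07, 0, 0.002], "twist": [0.2, 0.1, 5], "hand": 0.3}
    - {"delta_pos": [0.115, 0, 0.0026], "twist": [0.2, 0.1, 8], "hand": 0.3}
    - {"delta_pos": [0.16, 0, 0.0026], "twist": [0.2, 0.1, 10.4], "hand": 0.3}
    - {"delta_pos": [0.19, 0, 0.0026], "twist": [0.2, 0.1, 10.4], "hand": 0.3}

```text
time_s: 4.35
eef_pos: [0.546, -0.1223, 0.2167]
tool_rot: [0.784, 0.621, 0.0, 0.001]
contact_force: [-0.4, -0.1, -0.9]
width: 0.0553
```

Emit:
servo_tool:
  increments:
    - {"delta_pos": [0, 0, 0], "twist": [0, 0, 0], "hand": 0.3}
    - {"delta_pos": [0, 0, 0], "twist": [0, 0, 0], "hand": 0.3}

```text
time_s: 4.6
eef_pos: [0.5461, -0.1229, 0.2177]
tool_rot: [0.784, 0.621, 0.001, 0.001]
contact_force: [-0.0, -0.3, 0.4]
width: 0.0552
```

Run:
```python
from cell import *
from h import *
goto(sense(),[.551,-.015,.215],-13.3)
for n in("top","side","wrist"):
    c=read_camera(n);c["s"]=sense();pickle.dump(c,open(n+"3.pkl","wb"))
i=cv2.cvtColor(c["pixels"],cv2.COLOR_RGB2BGR)
cv2.imwrite("pics/w3.png",cv2.resize(i,(800,600),interpolation=cv2.INTER_CUBIC))
```

```text
pos [ 0.5461 -0.1229  0.2177] F [-0.  -0.3  0.4] w 0.0552
delta [ 0.1061 -0.0198  0.0026] twist [0.13 0.03 0.11]
```

View pics/w3.png

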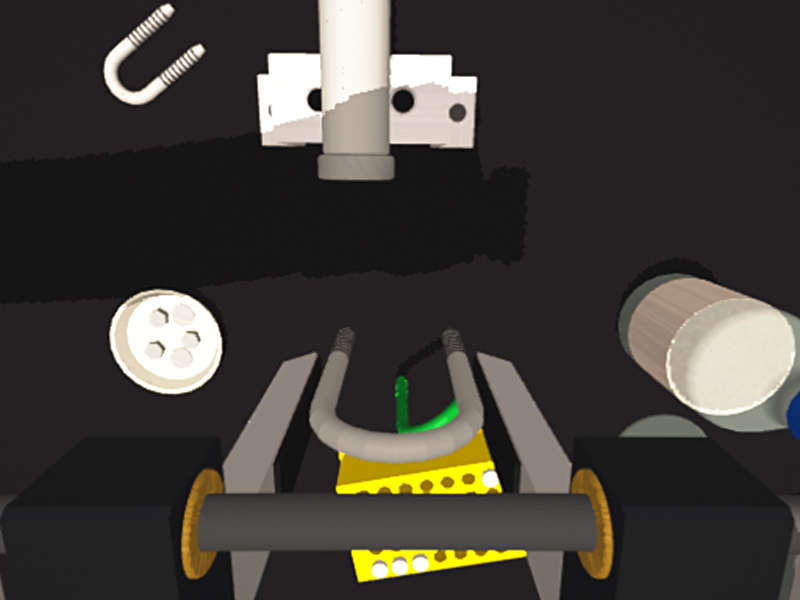

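The wrist view shows hole_b at (403,100) clear, and hole_a at (316,100) partly under the pipe. The held bolt's tips are at (346,330) and (450,332). I'll measure them all.

Run:
```python
from h import *
c=pickle.load(open("wrist3.pkl","rb"));k=512/800
g=cv2.cvtColor(c["pixels"],cv2.COLOR_RGB2GRAY)
cv2.imwrite("g.png",g)
for nm,(u,v) in {"b":(403,100),"a":(316,100)}.items():
    u,v=u*k,v*k
    x0,y0=int(u)-11,int(v)-11;p=(g[y0:y0+23,x0:x0+23]<100).astype(np.uint8)
    n,l,s,ce=cv2.connectedComponentsWithStats(p);i=l[11,11];print(nm,s[i],ce[i]+[x0,y0],plane(c,[ce[i]+[x0,y0]],.08))
    cn=cv2.findContours((l==i).astype(np.uint8),0,1)[0][0];print(cv2.minEnclosingCircle(cn),)
# pipe edges rows: gradient
for r in range(5,92,12):
    d=g[r].astype(int);print(r,d[200:255].tolist())
# tips
for nm,(u,v) in {"a":(346,330),"b":(450,332)}.items():
    print("tip",nm,plane(c,[(u*k,v*k)],.2177-.055))
print("tool",c["s"]["eef_pos"])
```

```text
b [  5   4  14  15 165] [257.53939394  64.1030303 ] [[ 0.57360155 -0.01711594  0.08      ]]
((11.5, 11.142857551574707), 7.298757553100586)
a [  6   4   9  14 108] [201.50925926  63.40740741] [[ 0.52591282 -0.00536162  0.08      ]]
((12.0, 10.5), 6.800835609436035)
5 [32, 31, 30, 74, 167, 207, 213, 221, 228, 233, 238, 240, 241, 243, 244, 246, 247, 247, 241, 250, 250, 250, 250, 249, 249, 249, 249, 248, 248, 247, 247, 246, 245, 244, 243, 241, 240, 238, 236, 233, 231, 227, 220, 212, 203, 193, 185, 172, 146, 100, 39, 18, 19, 21, 32]
17 [32, 33, 28, 38, 112, 210, 213, 219, 227, 233, 237, 240, 241, 242, 244, 245, 247, 248, 249, 250, 250, 250, 250, 250, 249, 249, 249, 249, 248, 248, 247, 247, 246, 244, 243, 242, 240, 238, 236, 233, 231, 228, 220, 213, 203, 193, 184, 172, 147, 82, 30, 19, 19, 21, 33]
29 [34, 34, 32, 30, 82, 196, 212, 218, 225, 231, 236, 239, 241, 243, 244, 246, 247, 248, 249, 250, 251, 251, 251, 250, 250, 249, 249, 249, 248, 248, 247, 247, 246, 245, 243, 242, 241, 238, 236, 234, 232, 228, 220, 212, 203, 193, 184, 168, 144, 81, 29, 17, 20, 33, 34]
41 [255, 255, 255, 255, 255,
[... 788 characters left out ...]
6, 19, 20]
77 [211, 212, 212, 212, 215, 215, 134, 139, 147, 151, 157, 161, 164, 165, 165, 168, 171, 171, 174, 175, 176, 177, 175, 177, 176, 175, 175, 174, 174, 173, 174, 172, 171, 169, 168, 167, 164, 162, 161, 160, 157, 154, 150, 146, 142, 138, 134, 124, 114, 179, 214, 216, 215, 214, 215]
89 [217, 216, 216, 217, 219, 219, 153, 141, 146, 151, 155, 159, 163, 165, 166, 169, 170, 172, 173, 176, 176, 177, 177, 177, 175, 175, 175, 175, 174, 174, 174, 172, 172, 170, 168, 166, 165, 163, 160, 159, 158, 154, 149, 147, 141, 137, 134, 123, 115, 182, 217, 219, 217, 218, 218]
tip a [[ 0.5223496 -0.1167195  0.1627   ]]
tip b [[ 0.56931896 -0.12883365  0.1627    ]]
tool [ 0.54590046 -0.12335806  0.21692747]
```

Hole spacing comes out at 47 mm (48 expected), angle about -13.7°, centre (0.5505, -0.0115). The top view gave (0.551, -0.0145), so the remaining doubt is about 2–3 mm in y. I'll go above the bracket and settle it with the tips close to the holes.

```bash
python3 -c "
from cell import *
from h import *
goto(sense(),[.5505,-.0123,.215],-13.7)"
```

```text
pos [ 0.5459 -0.1234  0.2169] F [-0.8 -0.3 -0.6] w 0.0551
delta [ 0.1092 -0.021   0.0019] twist [0.08 0.01 0.44]
```

Emit:
servo_tool:
  increments:
    - {"delta_pos": [0.03, -0.006, 0], "twist": [0, 0, 0.2], "hand": 0.3}
    - {"delta_pos": [0.07, -0.014, 0], "twist": [0, 0, 0.4], "hand": 0.3}
    - {"delta_pos": [0.1, -0.0195, 0], "twist": [0, 0, 0.4], "hand": 0.3}
    - {"delta_pos": [0.1092, -0.021, 0.0], "twist": [0.1, 0, 0.4], "hand": 0.3}
    - {"delta_pos": [0.1092, -0.021, 0.0], "twist": [0.1, 0, 0.4], "hand": 0.3}

```text
time_s: 5.38
eef_pos: [0.5506, -0.0129, 0.2168]
tool_rot: [0.786, 0.618, -0.0, -0.0]
contact_force: [-0.4, -0.2, -0.9]
width: 0.0552
```

```bash
python3 -c "
from cell import *
from h import *
goto(sense(),[.5505,-.0123,.156],-13.7)"
```

```text
pos [ 0.5506 -0.0129  0.2168] F [-0.4 -0.2 -0.9] w 0.0552
delta [ 0.0006 -0.0002  0.0608] twist [-0.03  0.02  0.02]
```

Emit:
servo_tool:
  increments:
    - {"delta_pos": [0.0004, 0, 0.01], "twist": [0, 0, 0], "hand": 0.3}
    - {"delta_pos": [0.0004, 0, 0.02], "twist": [0, 0, 0], "hand": 0.3}
    - {"delta_pos": [0.0004, 0, 0.02], "twist": [0, 0, 0], "hand": 0.3}

```text
time_s: 5.75
eef_pos: [0.5501, -0.0131, 0.1956]
tool_rot: [0.786, 0.618, -0.001, -0.001]
contact_force: [0.8, -0.9, -0.0]
width: 0.0549
```

Run:
```python
from cell import *
from h import *
goto(sense(),[.5505,-.0123,.156],-13.7)
C=[]
for n in("wrist","top","side"):
    c=read_camera(n);c["s"]=sense();pickle.dump(c,open(n+"4.pkl","wb"));C.append(cv2.cvtColor(c["pixels"],cv2.COLOR_RGB2BGR))
    print(n,proj(c,[[.5738,-.0172,.08],[.5272,-.0058,.08]]))
w,t,s=C
cv2.imwrite("pics/w4.png",np.vstack([cv2.resize(w[120:330,130:390],(743,600),interpolation=cv2.INTER_CUBIC)]))
cv2.imwrite("pics/s4.png",cv2.resize(s[140:260,190:310],(600,600),interpolation=cv2.INTER_CUBIC))
```

```text
pos [ 0.5501 -0.0131  0.1956] F [ 0.8 -0.9 -0. ] w 0.0549
delta [0.0008 0.0003 0.0396] twist [-0.14  0.04 -0.02]
wrist [[281.75786742 189.59555718]
 [228.65798103 189.55228165]]
top [[251.20405161 162.45066156]
 [246.9487197  178.92069784]]
side [[229.00169797 180.63380812]
 [245.60986612 184.3506719 ]]
```

View pics/w4.png

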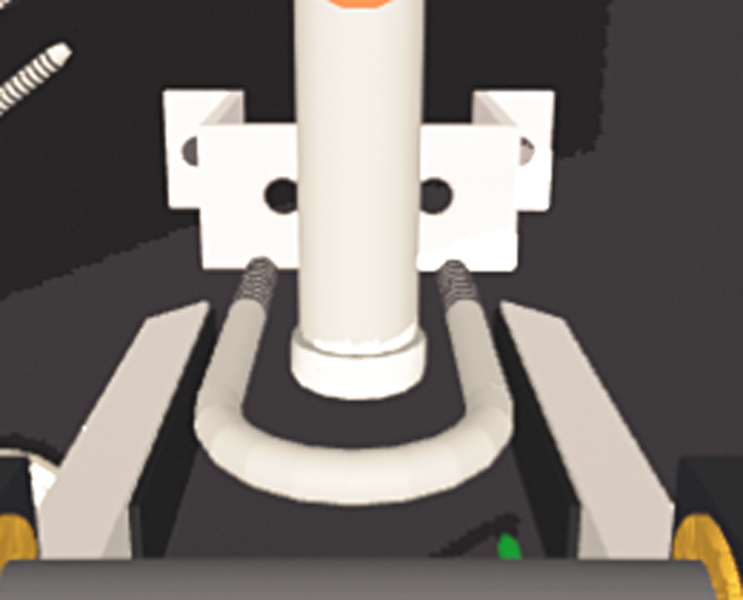

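Holes appear at crop (282,196) and (435,196), and the held tips at (262,258) and (453,259). The legs sit evenly about the pipe (x≈297–418). Now the numbers.

Run:
```python
from h import *
c=pickle.load(open("wrist4.pkl","rb"));k=260/743
g=cv2.cvtColor(c["pixels"],cv2.COLOR_RGB2GRAY)
for nm,(u,v) in {"b":(437,196),"a":(280,196)}.items():
    x0,y0=int(130+u*k)-11,int(120+v*k)-11;p=(g[y0:y0+23,x0:x0+23]<125).astype(np.uint8)
    n,l,s,ce=cv2.connectedComponentsWithStats(p);i=l[11,11];print(nm,s[i][:4]+[x0,y0,0,0],s[i][4],ce[i]+[x0,y0])
e=lambda u,v:(130+u*k-.3,120+v*k-.3)
z=.1955-.055
T=plane(c,[e(262,258),e(453,259)],z);y=np.array([.23,.97,0])
print("tips",T-y*.0025,(T.mean(0)-y*.0025))
# fitted rows around tip
for v in range(206,216):print(v,g[v,212:232].tolist(),g[v,280:300].tolist())
```

```text
b [277 183  11  12] 112 [281.66071429 188.25      ]
a [223 182  11  13] 112 [228.29464286 188.15178571]
tips [[ 0.52583199 -0.00790882  0.1405    ]
 [ 0.57316404 -0.01971479  0.1405    ]] [ 0.54949802 -0.01381181  0.1405    ]
206 [251, 251, 251, 251, 251, 251, 251, 251, 252, 252, 251, 251, 251, 251, 251, 251, 251, 251, 251, 251] [251, 251, 251, 251, 251, 251, 254, 254, 254, 255, 255, 255, 255, 255, 255, 255, 255, 255, 255, 255]
207 [251, 251, 251, 251, 251, 252, 252, 252, 252, 253, 252, 252, 252, 252, 251, 251, 251, 251, 251, 252] [251, 254, 254, 254, 254, 255, 255, 255, 255, 255, 255, 255, 255, 255, 255, 255, 255, 255, 255, 255]
208 [251, 251, 251, 251, 252, 253, 254, 255, 255, 255, 255, 255, 254, 252, 252, 251, 251, 251, 251, 252] [255, 255, 255, 255, 255, 255, 255, 255, 255, 255, 255, 255, 255, 255, 255, 255, 255, 255, 255, 255]
209 [251, 251, 251, 252, 254, 255, 255, 254, 236, 226, 224, 252, 255, 255, 253, 252, 251, 251, 251, 251] [255, 255, 255, 255, 255, 255, 255, 255, 255, 255, 255, 255, 255, 255, 255, 255, 255, 255, 255, 255]
210 [252, 252, 252, 254, 255, 242, 188, 156, 149, 
[... 433 characters left out ...]
9, 255, 255, 255, 255, 255] [255, 255, 255, 255, 255, 153, 93, 118, 129, 113, 104, 96, 180, 255, 255, 255, 255, 255, 255, 255]
213 [227, 227, 228, 227, 129, 70, 85, 106, 113, 102, 89, 113, 115, 116, 124, 210, 229, 229, 229, 229] [255, 255, 255, 255, 143, 119, 120, 112, 99, 89, 86, 91, 107, 231, 255, 255, 255, 255, 255, 255]
214 [98, 97, 97, 107, 97, 86, 100, 107, 110, 124, 129, 110, 121, 111, 81, 93, 98, 97, 98, 97] [248, 247, 202, 126, 102, 123, 110, 132, 131, 129, 131, 134, 114, 111, 226, 249, 248, 248, 248, 248]
215 [52, 52, 52, 72, 90, 120, 141, 146, 138, 124, 107, 118, 119, 97, 80, 61, 53, 52, 52, 53] [62, 62, 64, 75, 94, 124, 124, 103, 98, 112, 121, 118, 93, 79, 77, 66, 61, 62, 63, 63]
```

Tips midpoint is (0.5495, -0.0138) with the tool at (0.5501, -0.0131). Allowing for the visible hole wall, the hole midpoint is about (0.5503, -0.0111). I'll aim the tool at (0.5507, -0.0107), jaw -13.2°.

```bash
python3 -c "
from cell import *
from h import *
goto(sense(),[.5507,-.0107,.142],-13.2)"
```

```text
pos [ 0.5508 -0.0126  0.1969] F [ 0.9 -0.9 -0.9] w 0.0549
delta [ 0.0019 -0.0005  0.0549] twist [-0.03  0.02 -0.49]
```

Emit:
servo_tool:
  increments:
    - {"delta_pos": [0.0019, -0.0004, 0.005], "twist": [0, 0, -0.5], "hand": 0.3}
    - {"delta_pos": [0.0019, -0.0004, 0.02], "twist": [0, 0, -0.5], "hand": 0.3}
    - {"delta_pos": [0.0019, -0.0004, 0.038], "twist": [0, 0, -0.5], "hand": 0.3}
    - {"delta_pos": [0.0019, -0.0004, 0.05], "twist": [0, 0, -0.5], "hand": 0.3}
    - {"delta_pos": [0.0019, -0.0004, 0.053], "twist": [0, 0, -0.5], "hand": 0.3}

```text
time_s: 6.52
eef_pos: [0.5503, -0.0107, 0.1427]
tool_rot: [0.784, 0.621, -0.001, -0.001]
contact_force: [0.0, 0.2, 0.2]
width: 0.0551
```

Run:
```python
from cell import *
from h import *
goto(sense(),[.5507,-.0107,.12],-13.2)
c=read_camera("wrist");goto(sense(),[.5507,-.0107,.12],-13.2)
print(proj(c,[[.5738,-.0167,.08],[.5272,-.0055,.08]]))
c["s"]=sense();pickle.dump(c,open("wrist5.pkl","wb"));w=cv2.cvtColor(c["pixels"],cv2.COLOR_RGB2BGR)
cv2.imwrite("pics/w5.png",cv2.resize(w[150:300,155:355],(800,600),interpolation=cv2.INTER_CUBIC))
```

```text
pos [ 0.5503 -0.0107  0.1427] F [0.  0.2 0.2] w 0.0551
delta [0.0001 0.0004 0.0227] twist [-0.12  0.03  0.01]
pos [ 0.5505 -0.0107  0.143 ] F [ 0.2  0.4 -1.1] w 0.0551
delta [0.     0.0003 0.023 ] twist [-0.09  0.02  0.01]
[[287.4976531  209.84286354]
 [223.87111069 209.46676977]]
```

View pics/w5.png

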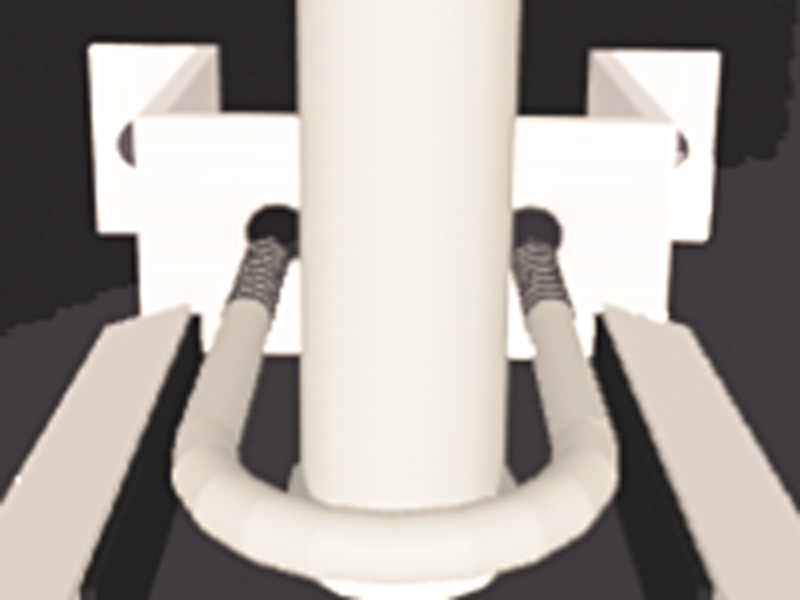

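Both tips sit right at the holes. The hole centres are at about (281,239) and (527,239), and the tips project to about (274,238) and (533,238) on the plate, which is under 1.5 mm off and symmetric. I'll lower in, watching the force.

Emit:
servo_tool:
  increments:
    - {"delta_pos": [0, 0.0002, 0.006], "twist": [-0.1, 0, 0], "hand": 0.3}
    - {"delta_pos": [0, 0.0002, 0.012], "twist": [-0.1, 0, 0], "hand": 0.3}
    - {"delta_pos": [0, 0.0002, 0.018], "twist": [-0.1, 0, 0], "hand": 0.3}
    - {"delta_pos": [0, 0.0002, 0.023], "twist": [-0.1, 0, 0], "hand": 0.3}

```text
time_s: 7.08
eef_pos: [0.5506, -0.0107, 0.1196]
tool_rot: [0.784, 0.621, -0.0, 0.0]
contact_force: [0.5, 0.3, -0.8]
width: 0.0552
```

```bash
python3 -c "
from cell import *
from h import *
goto(sense(),[.5506,-.0107,.0905],-13.2)"
```

```text
pos [ 0.5506 -0.0107  0.1196] F [ 0.5  0.3 -0.8] w 0.0552
delta [-0.     -0.      0.0291] twist [0.01 0.02 0.01]
```

There is no contact force and the tips are now about 15 mm below the plate's face. Continuing.

Emit:
servo_tool:
  increments:
    - {"delta_pos": [0, 0, 0.008], "twist": [0, 0, 0], "hand": 0.3}
    - {"delta_pos": [0, 0, 0.016], "twist": [0, 0, 0], "hand": 0.3}
    - {"delta_pos": [0, 0, 0.022], "twist": [0, 0, 0], "hand": 0.3}
    - {"delta_pos": [0, 0, 0.026], "twist": [0, 0, 0], "hand": 0.3}
    - {"delta_pos": [0, 0, 0.027], "twist": [0, 0, 0], "hand": 0.3}

```text
time_s: 7.7
eef_pos: [0.5506, -0.0107, 0.0924]
tool_rot: [0.784, 0.621, -0.0, 0.0]
contact_force: [-0.2, 0.0, -1.0]
width: 0.0553
```

Emit:
servo_tool:
  increments:
    - {"delta_pos": [0, 0, 0.0015], "twist": [0, 0, 0], "hand": 0.3}
    - {"delta_pos": [0, 0, 0.0025], "twist": [0, 0, 0], "hand": 0.3}

```text
time_s: 7.95
eef_pos: [0.5507, -0.0107, 0.0901]
tool_rot: [0.784, 0.621, -0.0, 0.0]
contact_force: [-2.6, 0.1, 9.1]
width: 0.0551
```

There is 9 N of upward force at TCP z = 0.090, exactly the predicted seating height. Releasing.

Emit:
servo_tool:
  increments:
    - {"delta_pos": [0, 0, -0.0004], "twist": [0, 0, 0], "hand": 0.3}
    - {"delta_pos": [0, 0, -0.0004], "twist": [0, 0, 0], "hand": 0.64}
    - {"delta_pos": [0, 0, -0.0004], "twist": [0, 0, 0], "hand": 0.75}
    - {"delta_pos": [0, 0, -0.0004], "twist": [0, 0, 0], "hand": 0.85}
    - {"delta_pos": [0, 0, -0.0004], "twist": [0, 0, 0], "hand": 0.85}

```text
time_s: 8.57
eef_pos: [0.5507, -0.0107, 0.0905]
tool_rot: [0.784, 0.621, -0.0, 0.0]
contact_force: [-0.2, 0.5, 0.4]
width: 0.0796
```

Emit:
servo_tool:
  increments:
    - {"delta_pos": [0, 0, -0.01], "twist": [0, 0, 0], "hand": 0.85}
    - {"delta_pos": [0, 0, -0.03], "twist": [0, 0, 0], "hand": 0.85}
    - {"delta_pos": [0, 0, -0.06], "twist": [0, 0, 0], "hand": 0.85}
    - {"delta_pos": [0, 0, -0.1], "twist": [0, 0, 0], "hand": 0.85}
    - {"delta_pos": [0, 0, -0.13], "twist": [0, 0, 0], "hand": 0.85}

```text
time_s: 9.2
eef_pos: [0.5509, -0.0105, 0.2229]
tool_rot: [0.784, 0.621, 0.0, 0.001]
contact_force: [-1.0, 1.0, -0.3]
width: 0.08
```

Emit:
servo_tool:
  increments:
    - {"delta_pos": [-0.04, 0, 0], "twist": [0, 0, 0], "hand": 0.85}
    - {"delta_pos": [-0.09, 0, 0], "twist": [0, 0, 0], "hand": 0.85}
    - {"delta_pos": [-0.12, 0, 0], "twist": [0, 0, 0], "hand": 0.85}
    - {"delta_pos": [-0.12, 0, 0], "twist": [0, 0, 0], "hand": 0.85}

```text
time_s: 9.7
eef_pos: [0.5231, -0.1295, 0.2235]
tool_rot: [0.785, 0.62, 0.0, 0.001]
contact_force: [0.5, 0.7, 1.0]
width: 0.0798
```

Run:
```python
from cell import *
from h import *
goto(sense(),[.5507,-.0107,.12],-13.2)
w,s,t=[cv2.cvtColor(read_camera(n)["pixels"],cv2.COLOR_RGB2BGR) for n in("wrist","side","top")]
R=lambda i,w,h:cv2.resize(i,(w,h),interpolation=cv2.INTER_CUBIC)
cv2.imwrite("pics/f.png",np.hstack([R(w[0:200,130:330],400,400),R(s[140:260,170:290],400,400)]))
```

```text
pos [ 0.5231 -0.1295  0.2235] F [0.5 0.7 1. ] w 0.0798
delta [ 0.1221 -0.0008  0.1034] twist [ 0.12  0.04 -0.17]
```

View pics/f.png

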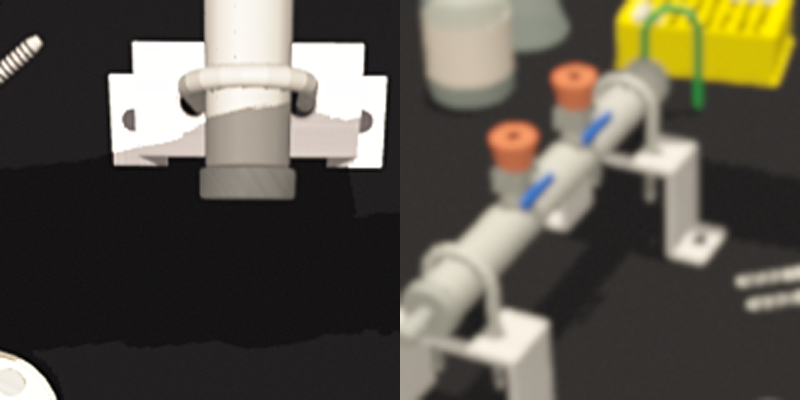

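The final picture shows the bow lying across the pipe at (248,80) with a leg into each hole at (188,105) and (308,105). In the side view a leg end pokes out below the plate at (650,190), and the bow sits as on the fitted bracket. The gripper is clear, so I'm handing in.

```bash
python3 -c "
from cell import *
print(sign_off())"
```

```text
the job is handed in; nothing more can be done
None
```

The U-bolt is fitted at the empty bracket: its bow rests on the pipe and a leg goes down through each of the two holes. I gripped it by its legs in the yellow rack, lowered it over the pipe, let go and backed the gripper clear. The job took about 10 s.

**Seating:** while lowering, I saw no contact force until the predicted seating height (TCP z about 0.090 m). There the force rose to 9 N, which showed the bow had met the pipe.

**Final pictures:** the wrist view shows the bow across the pipe and both legs going into their holes. The side view shows one leg end below the plate. In both crops nothing nearby looked disturbed, but I did not compare the rest of the bench against the first pictures.

**Disagreement:** the top camera put the bracket 2–4 mm away from where the wrist camera did. I relied on the wrist view, and the legs went in without touching. No other check failed.

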